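Set the seasoning tray on the kitchen island

ROBOT

A 6-joint arm with a two-finger parallel gripper is mounted at the origin on the work surface. World frame = base frame: x ahead of the robot, y to its left, z up, the work surface at z = 0. Lengths are in mm, angles in degrees, forces in N, time in s.
With the tool pointing down it reaches from about 350 to 875 mm from the base axis. Payload 4.2 kg.
Tool frame: the origin (TCP) lies between the finger pads; the fingertips stand 22 mm ahead of it and the grasp point (between the pads) lies 3 mm ahead of it; z points along the fingers, y is the line along which they close (so a half turn about z gives the same grasp; the last joint's range is limited). The gripper opens to 85 mm and grips with 20 to 120 N. Pads are 22 mm wide; open, the fingers measure 114 mm over their backs; the gripper's body (76 mm by 85 mm) begins 54 mm behind the grasp point. The pads swing forward as they close: fully open they stand 13 mm farther back than shut.
Start: joints at [14.817, 22.042, 0.453, 0, -68.411, -14.817], TCP at [624.979, 0.025, 227.712] pointing down, gripper open.
Joint ranges: [-179.83, 179.83], [-69.29, 118.12], [-61.27, 80.66], [-181.25, 117.63], [-171.15, -9.14], [-177.46, 177.46]. Speed limits (degrees/s): [159.86, 159.86, 180, 180, 180, 180].

INTERFACE

Orientations are given as a 3x3 rotation matrix whose columns are the frame's x, y, z axes.
In Python, from workcell import arm gives the robot as it stands.
- The arm moves only by the tool apply_moves, never from a script. Its arguments are lists of equal length, an entry for each row: "slide": the shift along the world's x, y, z in m, a list of three; "twist": the turn, a rotation vector about the world's x, y, z in rad, a list of three. A call has exactly 8 rows; each row shifts and turns the commanded pose from where the row before left it; what a row does not reach is not made up. A row lasts 1/8 s, in which the tool goes at most 62.5 mm and 10.7 degrees, less where a joint would pass 70% of its speed; a pose out of reach is approached as far as the arm can. A call is refused whole if a number of a shift passes 0.0625 or a number of a turn 0.188, either way. A call with a gripper value outside its range is refused whole. "claw" is the closure in counts, from 0 (fully open) to 255 (shut), set as the call begins (left out, the last holds). The fingers move at their own pace and stop on an object; "grip_force" is the grip in N (left out, the last holds). Time passes only in rows, so rows that do not move let the fingers close, or fill a call up. It gives the time, the measured TCP pose, the force, the opening and the grip force at its end, in the units of the state.
- arm.sense(): the state, without advancing time (a new reading comes with each control period).
- arm.read_camera(name): name is "scene" or "side" or "wrist"; returns the picture (480x640x3 uint8, red, green, blue); there is no depth.
- arm.camera_params(name): a dict with "fx", "fy", "cx", "cy" (pixels), "R" (3x3) and "t" (3): a world point X has camera coordinates R X + t; the wrist camera has in their place "hand_eye" (4x4, takes a point from camera to tool coordinates, whose origin is the TCP and whose axes are the flange's). Camera axes: x right, y down, z forward; pixel columns grow to the right and rows downward; lengths in mm; the calibration is good to about 2 mm. A picture is of the moment at which its call begins: read the wrist's pose just before it. camera_params takes no time and is no camera call.
- arm.hand_in(): hands the job in; it is judged then, once.
The state is a dict: "t": time; "joint_pos": joint angles; "qvel": joint speeds; "tau": joint torques, N m; "ee_pos": TCP position; "tool_rot": TCP orientation; "force": force on the tool from outside, world axes, zero at the start; "torque": the same for the moment, N m; "finger_gap": finger opening in mm; "grip_force": force on a finger pad.
Only numpy, scipy, OpenCV 4.12 (cv2) and the standard library are available. Lean on these libraries where they do the work, as an engineer would, in place of code of your own. Each camera call takes 0.05 s, during which the arm holds its last target. There are 200 camera calls.

TASK

Set up the seasoning tray: stand the tall wooden mill upright on the round cork pad next to the tray's handle, the short wooden mill on the pad at the opposite end, and the open stoneware jar on the middle pad between them, each centred on its pad, with the loose wooden lid seated on the jar. Leave the plant, the oil bottle and the mug where they are.

Things in the scene. Friction and masses are not known exactly. Their poses are not given: they have to be found in the camera images.
- tray: Flat dark walnut tray without rim, fixed to the worktop: 270 mm long (its x axis), 90 mm wide (y), 14 mm thick. Origin at the centre of its underside; z up. Three round cork pads, 58 mm across and flush with its top face, lie in a row along its x axis at x = -85, 0 and +85 mm, y = 0. A dark steel bow handle sticks out 30 mm (13 mm high, lower than the tray's top) at the +x end only.
- tall_mill_centre (a point): The taller of two turned wooden grinding mills, loose, upright: 130 mm tall, foot 48 mm across, waist 33 mm, and a straight-sided head 38 mm across from 94 to 121 mm above its foot, with an 11 mm wide steel nut on top. The point is on its axis half-way up (65 mm above its foot); z is its axis, up.
- short_mill_centre (a point): The shorter of two turned wooden grinding mills, loose, upright: 85 mm tall, foot 48 mm across, waist 33 mm, and a straight-sided head 38 mm across from 49 to 76 mm above its foot, with an 11 mm wide steel nut on top. The point is on its axis half-way up (42.5 mm above its foot); z is its axis, up.
- jar_centre (a point): Loose open jar of dark grey stoneware, a straight cylinder 60 mm across outside and 70 mm tall, wall 4 mm (mouth 52 mm across). The point is on its axis half-way up (35 mm above its foot); z is its axis, up.
- lid_centre (a point): Loose lid of light wood for the jar, lying right side up: a round disc 66 mm across and 8 mm thick, below it a plug 44 mm across and 8 mm deep that goes into the jar's mouth, above it an upright round knob 22 mm across and 28 mm tall; 44 mm tall overall. The point is on its axis half-way up (22 mm above the plug's underside, so the knob spans from 6 mm below the point to 22 mm above it); seated, the point is 49 mm above the jar's centre point; z is its axis, up.
- plant: Bystander: small green plant in a white pot 84 mm across and 75 mm tall (about 155 mm with leaves), loose. Origin at the centre of its underside.
- oil: Bystander: green glass oil bottle, 60 mm across, 190 mm tall, loose. Origin at the centre of its underside.
- mug: Bystander: white mug, 76 mm across, 85 mm tall, handle at its +y, loose. Origin at the centre of its underside.
Things that resemble listed ones, but are neither listed nor needed, are in the scene too. What is shaped like the part that bears short_mill_centre but green is not meant.

How it is judged:
By the outcome, as a careful person would: the job done as asked, in the order asked, and still so for the second after the job is handed in, with the robot touching nothing.
It also fails if it takes over 112 s, if anything falls off the work surface, if the arm or the gripper's body presses on something with over 40 N, if the wrist force passes 120 N, or if a joint passes its speed limit or range.

## Working session

There is one attempt and no reset: what is moved stays moved. The work goes in short steps, Python scripts to look and compute and a tool call to move; the robot and the scene stay as the last step left them, time stands still between calls to the robot, and variables do not carry over. Pictures are saved under pics/ and viewed, at most 14 in all, crops included, and the job is handed in when it is done.

Besides the shell and the picture viewer there is one more tool, called after ">>>" as name(argument=value, ...), one argument or row to a line, values as JSON. apply_moves: Moves the arm, as the interface text tells. Its arguments: {"type":"object","properties":{"slide":{"type":"array","items":{"type":"array","items":{"type":"number"}}},"twist":{"type":"array","items":{"type":"array","items":{"type":"number"}}},"claw":{"type":"number"},"grip_force":{"type":"number"}},"required":["slide","twist"]}

```bash
mkdir -p pics; python3 - <<'E'
from workcell import arm
import cv2,numpy as np
s=arm.sense();print(s['t'],s['ee_pos'],s['tool_rot'])
for n in ['scene','side','wrist']:
    im=arm.read_camera(n);cv2.imwrite(f'pics/{n}0.png',im[:,:,::-1])
    print(n,{k:np.round(v,3).tolist() for k,v in arm.camera_params(n).items()})
E
```

```text
0.0 [6.24397791e+02 8.50258353e-04 2.26602778e+02] [[-1.71867410e-04 -9.99997530e-01 -2.21573488e-03]
 [-9.99999979e-01  1.72106656e-04 -1.07785828e-04]
 [ 1.08166905e-04  2.21571631e-03 -9.99997539e-01]]
scene {'fx': 505.332, 'fy': 505.332, 'cx': 326.972, 'cy': 240.255, 'R': [[0.611, 0.792, 0.003], [0.6, -0.461, -0.654], [-0.517, 0.401, -0.756]], 't': [-315.067, -317.695, 1404.982]}
side {'fx': 438.435, 'fy': 438.435, 'cx': 332.747, 'cy': 229.99, 'R': [[0.974, -0.226, 0.018], [-0.163, -0.756, -0.634], [0.157, 0.615, -0.773]], 't': [-566.522, 107.279, 975.637]}
wrist {'fx': 378.99, 'fy': 378.99, 'cx': 323.542, 'cy': 245.92, 'hand_eye': [[0.0, -0.945, -0.326, 84.5], [1.0, 0.001, -0.0, -0.788], [0.001, -0.326, 0.945, -147.201], [0.0, 0.0, 0.0, 1.0]]}
```

View pics/scene0.png

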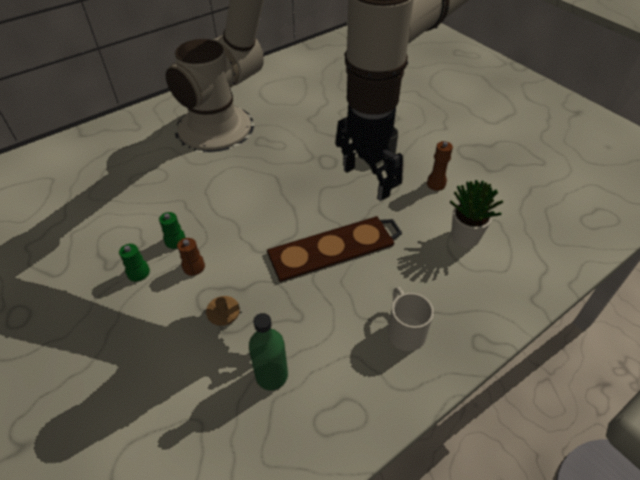

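View pics/side0.png

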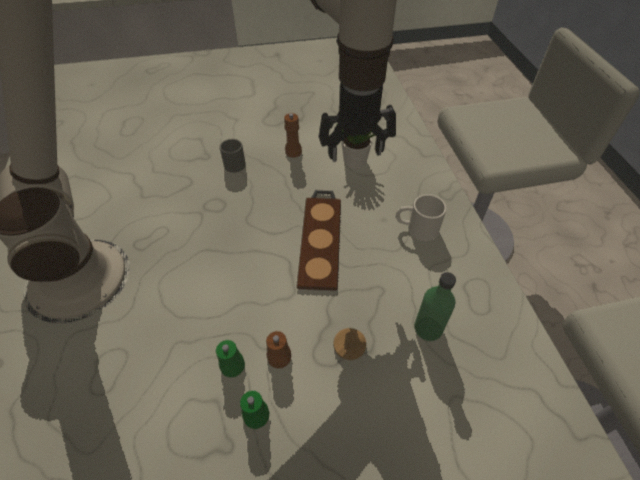

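View pics/wrist0.png

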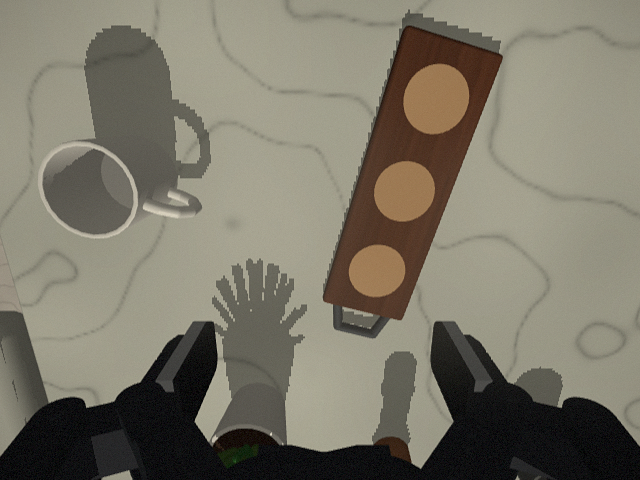

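The scene view shows the tall mill at (440,165), short mill (191,256), lid (223,310), with the jar hidden behind the gripper. The side view shows the jar at (233,155), tall mill (292,135), short mill (278,350), lid (350,343) and two green decoys. The wrist view shows the tray, with its handle at (362,325).

```bash
cat > h.py <<'E'
from workcell import arm
import cv2,numpy as np
def cam(n,s=None):
    p=arm.camera_params(n)
    if n=='wrist':
        H=p['hand_eye'];H=np.array(H);Rt=np.array(s['tool_rot']);
        return p,Rt@H[:3,:3],Rt@H[:3,3]+np.array(s['ee_pos'])
    R=np.array(p['R']);return p,R.T,-R.T@np.array(p['t'])
def ray(c,uv,z):
    p,A,C=c
    d=A@np.array([(uv[0]-p['cx'])/p['fx'],(uv[1]-p['cy'])/p['fy'],1])
    return C+d*(z-C[2])/d[2]
def proj(c,X):
    p,A,C=c
    v=A.T@(np.array(X)-C);return np.array([p['fx']*v[0]/v[2]+p['cx'],p['fy']*v[1]/v[2]+p['cy']])
def blobs(im,lo,hi,amin=100):
    m=cv2.inRange(cv2.cvtColor(im,cv2.COLOR_RGB2HSV),lo,hi)
    n,l,st,c=cv2.connectedComponentsWithStats(m)
    return [(c[i],st[i]) for i in range(1,n) if st[i,4]>amin],l
def shot(name,tag):
    s=arm.sense();im=arm.read_camera(name);cv2.imwrite(f'pics/{tag}.png',im[:,:,::-1]);return s,im
E
python3 - <<'E'
from h import *
s=arm.sense();c=cam('wrist',s)
im=cv2.imread('pics/wrist0.png')[:,:,::-1].copy()
print(cv2.cvtColor(im,cv2.COLOR_RGB2HSV)[[190,190],[405,450]])
b,_=blobs(im,(8,80,120),(25,255,255),500)
for q in b: print('pad',q[0].round(1),q[1],ray(c,q[0],14).round(1))
for n,L in {'side':[('tall',291,116,130),('short',277,338,85),('jar',232,146,70),('lid',351,333,44),('pad',322,212,14),('pad',320,239,14),('pad',318,268,14),('plant',357,140,75),('mug',427,208,85),('oil',447,281,190)],'scene':[('tall',447,145,130),('short',184,241,85),('lid',220,302,44),('pad',366,234,14),('pad',331,245,14),('pad',294,257,14),('oil',263,322,190),('mug',411,306,85)]}.items():
    k=cam(n)
    for l,u,v,z in L: print(n,l,ray(k,(u,v),z).round(0))
for n in ['side','scene']:
    im=cv2.imread(f'pics/{n}0.png'); 
    a=im[90:180,210:310] if n=='side' else im[220:330,160:260]
    b2=im[310:380,240:380] if n=='side' else im[120:200,400:470]
    x=np.hstack([cv2.resize(a,(400,400),interpolation=0),cv2.resize(b2,(400,400),interpolation=0)])
    cv2.imwrite(f'pics/c_{n}.png',x)
E
```

```text
[[ 14 120 157]
 [ 10 129  81]]
pad [435.8  98.6] [ 403   64   66   70 3614] [525.7 -98.4  14. ]
pad [404. 191.] [ 374  161   61   61 2891] [548.1 -15.9  14. ]
pad [376.6 270.5] [ 349  245   56   52 2326] [570.6  66.5  14. ]
side tall [539. 313. 130.]
side short [ 410. -280.   85.]
side jar [375. 297.  70.]
side lid [ 552. -280.   44.]
side pad [569.  67.  14.]
side pad [547. -16.  14.]
side pad [525. -96.  14.]
side plant [705. 248.  75.]
side mug [796. -34.  85.]
side oil [ 715. -289.  190.]
scene tall [553. 315. 130.]
scene short [ 409. -281.   85.]
scene lid [ 553. -289.   44.]
scene pad [572.  66.  14.]
scene pad [550. -15.  14.]
scene pad [529. -99.  14.]
scene oil [ 725. -286.  190.]
scene mug [800. -27.  85.]
```

>>> apply_moves(
  slide=[
    [-0.01,0.039,0.005],
    [-0.01,0.039,0.005],
    [-0.01,0.039,0.005],
    [-0.01,0.039,0.005],
    [-0.01,0.039,0.005],
    [-0.01,0.039,0.005],
    [-0.01,0.039,0.005],
    [-0.01,0.039,0.005],
  ],
  twist=[
    [0,0,-0.033],
    [0,0,-0.033],
    [0,0,-0.033],
    [0,0,-0.033],
    [0,0,-0.033],
    [0,0,-0.033],
    [0,0,-0.033],
    [0,0,-0.034],
  ],
)

```text
t: 1.15
ee_pos: [544.3, 313.2, 267.5]
tool_rot: [[-0.263, -0.965, -0.001], [-0.965, 0.263, -0.0], [0.001, 0.001, -1.0]]
force: [0.5, -0.2, -0.2]
finger_gap: 85.6
grip_force: 0.0
```

```bash
python3 - <<'E'
from h import *
s,im=shot('wrist','w1');print(s['t'],s['ee_pos'].round(1) if hasattr(s['ee_pos'],'round') else s['ee_pos'],np.abs(s['qvel']).max())
c=cam('wrist',s);print(proj(c,(546,314,130)),proj(c,(375,297,70)))
E
```

```text
1.15 [544.3 313.2 267.5] 42.03807648261802
[322.89135006 230.54097042] [505.25942352 144.23409575]
```

View pics/w1.png

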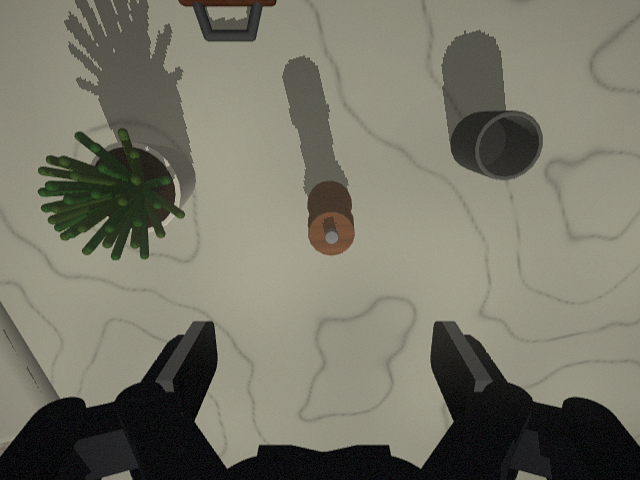

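The wrist view shows the tall mill's head centred near (331,233), the jar's rim near (508,144) and the plant on the left, well clear.

```bash
python3 - <<'E'
from h import *
s,im=shot('wrist','w1b');print(np.round(s['ee_pos'],1),np.abs(s['qvel']).max())
c=cam('wrist',s)
hsv=cv2.cvtColor(im,cv2.COLOR_RGB2HSV)
print(hsv[225,315],hsv[200,320],hsv[237,332],hsv[144,508],hsv[117,500])
b,l=blobs(im,(3,100,105),(20,255,255),300)
for q in b: print(q[0].round(1),q[1],ray(c,(q[1][0]+(q[1][2]-1)/2,q[1][1]+(q[1][3]-1)/2),121).round(1))
print(ray(c,(332,237),130).round(1),ray(c,(508,144),70).round(1))
E
```

```text
[543.9 317.4 267.9] 7.703250214075468
[ 13 129 111] [ 14 100  69] [ 13  36 129] [30 48 37] [20 23 33]
[329.6 228.8] [ 307  207   46   43 1136] [540.8 320.6 121. ]
[540.2 325.7 130. ] [372.5 301.6  70. ]
```

>>> apply_moves(
  slide=[
    [-0.001,0.002,-0.015],
    [-0.001,0.002,-0.015],
    [-0.001,0.002,-0.015],
    [-0.001,0.002,-0.015],
    [0,0,-0.01],
    [0,0,0],
    [0,0,0],
    [0,0,0],
  ],
  twist=[
    [0,0,0],
    [0,0,0],
    [0,0,0],
    [0,0,0],
    [0,0,0],
    [0,0,0],
    [0,0,0],
    [0,0,0],
  ],
)

```text
t: 2.25
ee_pos: [541.3, 320.2, 198.5]
tool_rot: [[-0.262, -0.965, 0.001], [-0.965, 0.262, 0.001], [-0.001, -0.001, -1.0]]
force: [0.6, 0.7, -0.4]
finger_gap: 85.6
grip_force: 0.0
```

```bash
cat > top.py <<'E'
import sys
from h import *
# top disc of a wooden head: bright blob -> min enclosing circle -> point at height z
def top(z,tag,lo=(3,100,95),hi=(20,255,255),amin=300):
    s,im=shot('wrist',tag);c=cam('wrist',s)
    print('ee',np.round(s['ee_pos'],1),'qv',np.abs(s['qvel']).max().round(2),'t',s['t'])
    b,l=blobs(im,lo,hi,amin)
    for q in b:
        x,y,w,h,a=q[1]
        print('c',q[0].round(1),q[1],'pt',ray(c,q[0],z).round(1),'box',ray(c,(x+(w-1)/2,y+h-1-(w-1)/2),z).round(1))
    return s,im,c
if __name__=='__main__': top(float(sys.argv[1]),sys.argv[2])
E
python3 top.py 121 w2; python3 -c "
import cv2;im=cv2.imread('pics/w2.png');cv2.imwrite('pics/w2c.png',cv2.resize(im[130:330,230:430],(600,600),interpolation=0))"
```

```text
ee [541.3 320.2 198.5] qv 0.14 t 2.25
c [326.3 256.7] [ 297  229   59   55 1911] pt [540.8 321.1 121. ] box [540.5 319.3 121. ]
```

View pics/w2c.png

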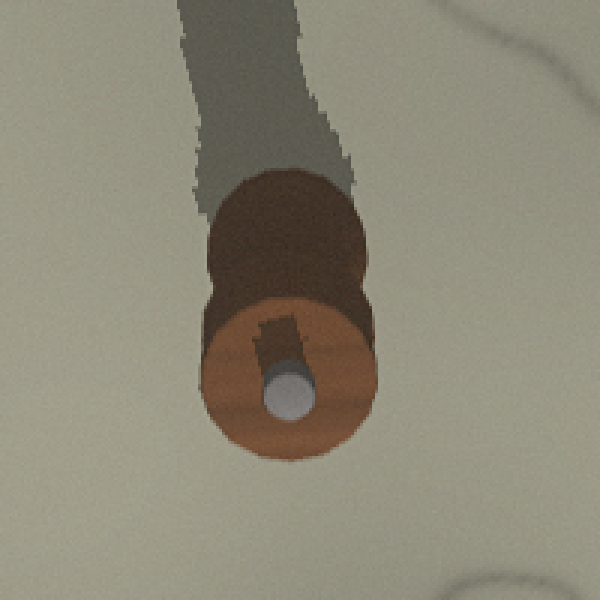

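The crop shows the mill's top disc centred under the tool, with its nut at crop (289,396). I'll descend and grip.

>>> apply_moves(
  slide=[
    [0,0,-0.02],
    [0,0,-0.02],
    [0,0,-0.02],
    [0,0,-0.017],
    [0,0,-0.01],
    [0,0,0],
    [0,0,0],
    [0,0,0],
  ],
  twist=[
    [0,0,0],
    [0,0,0],
    [0,0,0],
    [0,0,0],
    [0,0,0],
    [0,0,0],
    [0,0,0],
    [0,0,0],
  ],
)

```text
t: 3.3
ee_pos: [541.3, 320.4, 111.5]
tool_rot: [[-0.262, -0.965, 0.001], [-0.965, 0.262, 0.001], [-0.001, -0.001, -1.0]]
force: [-0.0, 0.1, -0.7]
finger_gap: 85.3
grip_force: 0.0
```

>>> apply_moves(
  slide=[
    [0,0,0],
    [0,0,0],
    [0,0,0],
    [0,0,0],
    [0,0,0],
    [0,0,0],
    [0,0,0.01],
    [0,0,0.02],
  ],
  twist=[
    [0,0,0],
    [0,0,0],
    [0,0,0],
    [0,0,0],
    [0,0,0],
    [0,0,0],
    [0,0,0],
    [0,0,0],
  ],
  claw=255,
  grip_force=50,
)

```text
t: 4.3
ee_pos: [539.9, 319.2, 139.4]
tool_rot: [[-0.262, -0.965, -0.004], [-0.965, 0.262, -0.003], [0.003, 0.003, -1.0]]
force: [1.1, 0.2, -0.8]
finger_gap: 34.3
grip_force: 50.0
```

>>> apply_moves(
  slide=[
    [0,0,0.02],
    [0.005,-0.042,0],
    [0.005,-0.042,0],
    [0.005,-0.042,0],
    [0.005,-0.042,0],
    [0.005,-0.042,0],
    [0.005,-0.043,0],
    [0,0,0],
  ],
  twist=[
    [0,0,0],
    [0,0,0],
    [0,0,0],
    [0,0,0],
    [0,0,0],
    [0,0,0],
    [0,0,0],
    [0,0,0],
  ],
)

```text
t: 5.3
ee_pos: [570.4, 64.3, 160.3]
tool_rot: [[-0.266, -0.964, -0.002], [-0.964, 0.266, -0.0], [0.001, 0.002, -1.0]]
force: [1.0, 0.5, -1.2]
finger_gap: 34.3
grip_force: 49.9
```

```bash
sleep 0; python3 - <<'E'
from top import *
top(121+160.7-110.7,'w3');s,im,c=top(14,'w3b',(8,80,120),(25,255,255),500)
E
```

```text
ee [570.4  64.3 160.3] qv 2.67 t 5.3
c [324.9  12.5] [ 285    0   80   32 1820] pt [540.3 -46.4 171. ] box [539.  -51.9 171. ]
c [325.1 115.7] [ 286   74   79   84 5231] pt [548.4 -16.8 171. ] box [548.6 -16.1 171. ]
c [324.9 211. ] [ 289  194   73   46 1369] pt [557.3  15.3 171. ] box [556.5  12.4 171. ]
c [322.1 331. ] [ 282  292   82   78 3852] pt [571.8  63.9 171. ] box [571.4  62.9 171. ]
ee [570.6  65.7 160.3] qv 2.05 t 5.35
c [329.9  12.1] [ 303    0   62   29 1370] pt [527.6 -78.1  14. ] box [523.1 -85.7  14. ]
c [340.6 107.4] [ 314   72   51   81 2628] pt [535.8 -17.6  14. ] box [540.3  -4.8  14. ]
c [323.4 331. ] [ 282  293   83   77 3196] pt [597.1 159.   14. ] box [596.7 156.   14. ]
```

View pics/w3b.png

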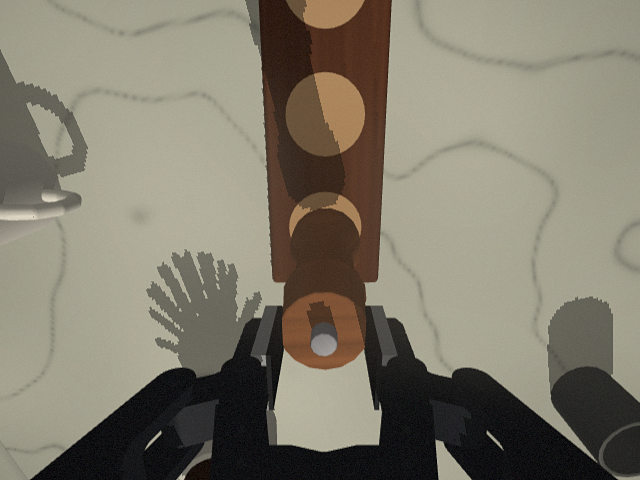

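The wrist view shows the mill held straight between the fingers, head centred at (323,331). The tray axis runs along column 325 and the middle pad is centred at (325,115).

```bash
python3 - <<'E'
from h import *
s=arm.sense();c=cam('wrist',s);print(np.round(s['ee_pos'],1),s['tool_rot'])
m=ray(c,(325,115),14);print(m.round(1), ray(c,(325,192),14).round(1))
# tray axis from edge pixels: left edge (262,40)-(273,278), right (390,10)-(378,278)
P=[ray(c,p,14) for p in [(262,40),(273,278),(390,10),(378,278)]]
d1=P[1]-P[0];d2=P[3]-P[2];print(np.degrees(np.arctan2(d1[1],d1[0])),np.degrees(np.arctan2(d2[1],d2[0])))
print(np.linalg.norm(np.cross(d1/np.linalg.norm(d1),P[2]-P[0])))
a=np.radians(74.8);print(m+85*np.array([np.cos(a),np.sin(a),0]), m-85*np.array([np.cos(a),np.sin(a),0]))
E
```

```text
[570.7  66.6 160.4] [[-2.63122220e-01 -9.64762182e-01 -7.93013804e-04]
 [-9.64762494e-01  2.63122266e-01  4.73928010e-05]
 [ 1.62936807e-04  7.77540075e-04 -9.99999684e-01]]
[548.4 -14.7  14. ] [563.3  40.2  14. ]
74.70644653095316 75.10185642437197
87.2967711718619
[570.66943398  67.34624255  14.        ] [526.09727361 -96.70656151  14.        ]
```

>>> apply_moves(
  slide=[
    [0,0,-0.012],
    [0,0,-0.012],
    [0,0,-0.006],
    [0,0,-0.003],
    [0,0,-0.002],
    [0,0,-0.001],
    [0,0,0],
    [0,0,0],
  ],
  twist=[
    [0,0,0],
    [0,0,0],
    [0,0,0],
    [0,0,0],
    [0,0,0],
    [0,0,0],
    [0,0,0],
    [0,0,0],
  ],
)

```text
t: 6.4
ee_pos: [571.2, 67.1, 125.4]
tool_rot: [[-0.262, -0.965, 0.001], [-0.965, 0.262, 0.0], [-0.0, -0.001, -1.0]]
force: [-1.4, 0.1, 2.5]
finger_gap: 34.4
grip_force: 50.4
```

>>> apply_moves(
  slide=[
    [0,0,0],
    [0,0,0],
    [0,0,0],
    [0,0,0],
    [0,0,0],
    [0,0,0.02],
    [0,0,0.03],
    [0,0,0.03],
  ],
  twist=[
    [0,0,0],
    [0,0,0],
    [0,0,0],
    [0,0,0],
    [0,0,0],
    [0,0,0],
    [0,0,0],
    [0,0,0],
  ],
  claw=0,
)

```text
t: 7.4
ee_pos: [570.9, 66.9, 205.4]
tool_rot: [[-0.262, -0.965, -0.0], [-0.965, 0.262, -0.0], [0.0, 0.0, -1.0]]
force: [-0.2, 0.1, -0.1]
finger_gap: 85.2
grip_force: 0.0
```

```bash
python3 top.py 135 w4
```

```text
ee [570.9  66.9 205.4] qv 31.39 t 7.4
c [325.2  16.2] [ 288    0   75   40 2275] pt [536.6 -59.8 135. ] box [535.1 -65.7 135. ]
c [328.7 111.7] [ 291   76   69   74 3169] pt [546.5 -15.6 135. ] box [548.9 -14.5 135. ]
c [325.  261.2] [ 295  233   60   56 2072] pt [571.1  67.7 135. ] box [570.9  65.9 135. ]
```

>>> apply_moves(
  slide=[
    [-0.02,-0.043,0],
    [-0.02,-0.044,0],
    [-0.02,-0.044,0],
    [-0.02,-0.044,0],
    [-0.02,-0.044,0],
    [-0.02,-0.044,0],
    [-0.02,-0.044,0],
    [-0.021,-0.041,0],
  ],
  twist=[
    [0,0,0],
    [0,0,0],
    [0,0,0],
    [0,0,0],
    [0,0,0],
    [0,0,0],
    [0,0,0],
    [0,0,0],
  ],
)

```text
t: 8.45
ee_pos: [409.2, -282.3, 204.7]
tool_rot: [[-0.262, -0.965, 0.0], [-0.965, 0.262, -0.0], [0.0, -0.001, -1.0]]
force: [1.4, -0.5, -0.2]
finger_gap: 85.4
grip_force: 0.0
```

>>> apply_moves(
  slide=[
    [0,0,0],
    [0,0,0],
    [0,0,0],
    [0,0,0],
    [0,0,0],
    [0,0,0],
    [0,0,0],
    [0,0,0],
  ],
  twist=[
    [0,0,0],
    [0,0,0],
    [0,0,0],
    [0,0,0],
    [0,0,0],
    [0,0,0],
    [0,0,0],
    [0,0,0],
  ],
)

```text
t: 9.45
ee_pos: [410.0, -281.0, 204.7]
tool_rot: [[-0.262, -0.965, 0.0], [-0.965, 0.262, -0.0], [0.0, -0.0, -1.0]]
force: [-0.3, -0.3, -0.1]
finger_gap: 85.5
grip_force: 0.0
```

```bash
python3 top.py 76 w5;python3 - <<'E'
from h import *
k=cam('side');print([ray(k,p,85).round(0) for p in [(227,345),(251,400)]])
c=cam('wrist',arm.sense());print(proj(c,(410,-281,76)),proj(c,(552,-284,44)))
E
```

```text
ee [ 410.  -281.   204.7] qv 0.11 t 9.45
c [326.9 234.6] [ 303  211   49   46 1359] pt [ 408.9 -278.8   76. ] box [ 408.3 -280.7   76. ]
c [179.5 248. ] [ 143  212   70   65 2621] pt [ 521.5 -298.    76. ] box [ 521.  -303.4   76. ]
c [265.9 397.7] [ 240  376   53   44 1831] pt [ 501.1 -145.5   76. ] box [ 499.4 -150.4   76. ]
[array([ 321., -274.,   85.]), array([ 352., -381.,   85.])]
[324.71272294 232.25018868] [166.18482103 259.14063426]
```

View pics/w5.png

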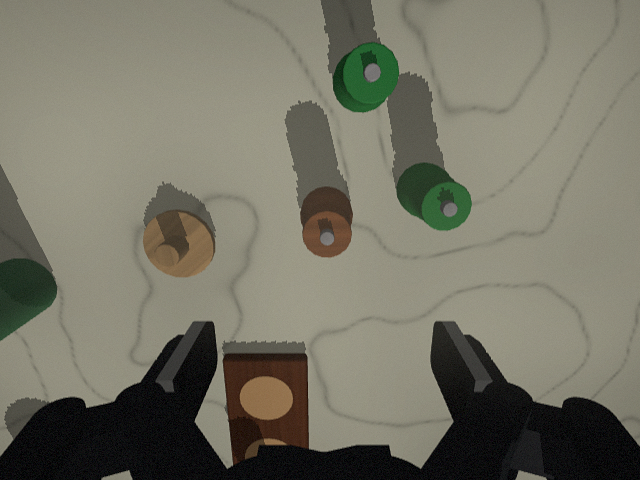

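The wrist view shows the short brown mill's head at (327,233), green decoys at (446,205) and (368,75), and the lid's disc at (180,243) with its knob at (166,255). I'll narrow the claw before descending so it clears the near decoy.

>>> apply_moves(
  slide=[
    [-0.001,0.001,-0.01],
    [0,0,-0.025],
    [0,0,-0.03],
    [0,0,-0.03],
    [0,0,-0.026],
    [0,0,-0.018],
    [0,0,0],
    [0,0,0],
  ],
  twist=[
    [0,0,0],
    [0,0,0],
    [0,0,0],
    [0,0,0],
    [0,0,0],
    [0,0,0],
    [0,0,0],
    [0,0,0],
  ],
  claw=65,
)

```text
t: 10.5
ee_pos: [409.3, -280.1, 66.1]
tool_rot: [[-0.262, -0.965, 0.001], [-0.965, 0.262, -0.0], [0.0, -0.001, -1.0]]
force: [-0.4, 0.2, -0.1]
finger_gap: 63.6
grip_force: 0.0
```

>>> apply_moves(
  slide=[
    [0,0,0],
    [0,0,0],
    [0,0,0],
    [0,0,0],
    [0,0,0],
    [0,0,0.01],
    [0,0,0.03],
    [0,0,0.03],
  ],
  twist=[
    [0,0,0],
    [0,0,0],
    [0,0,0],
    [0,0,0],
    [0,0,0],
    [0,0,0],
    [0,0,0],
    [0,0,0],
  ],
  claw=255,
)

```text
t: 11.5
ee_pos: [408.8, -279.8, 136.6]
tool_rot: [[-0.262, -0.965, -0.0], [-0.965, 0.262, 0.0], [-0.0, 0.0, -1.0]]
force: [0.4, -0.7, -1.4]
finger_gap: 34.6
grip_force: 50.1
```

>>> apply_moves(
  slide=[
    [0.02,0.03,0],
    [0.02,0.03,0],
    [0.02,0.033,0],
    [0.02,0.03,0],
    [0.02,0.03,0],
    [0.017,0.03,-0.01],
    [0,0,-0.01],
    [0,0,0],
  ],
  twist=[
    [0,0,0],
    [0,0,0],
    [0,0,0],
    [0,0,0],
    [0,0,0],
    [0,0,0],
    [0,0,0],
    [0,0,0],
  ],
)

```text
t: 12.5
ee_pos: [524.8, -97.1, 114.8]
tool_rot: [[-0.262, -0.965, -0.003], [-0.965, 0.262, 0.0], [0.001, 0.003, -1.0]]
force: [0.8, -0.3, -1.5]
finger_gap: 34.0
grip_force: 50.1
```

```bash
python3 - <<'E'
from top import *
s,im,c=top(76+50,'w6')
a=np.radians(74.9)
print(proj(c,(526.1,-97.3,14)), proj(c,(526.1-29*np.cos(a),-97.3-29*np.sin(a),14)),proj(c,(526.1-50*np.cos(a),-97.3-50*np.sin(a),14)))
E
```

```text
ee [524.8 -97.1 114.8] qv 0.9 t 12.5
c [320.3 224.9] [ 281  204   85   58 2043] pt [ 514.9 -141.6  126. ] box [ 513.3 -143.5  126. ]
c [322.7 338. ] [ 283  292   82   91 4664] pt [526.8 -94.4 126. ] box [526.9 -92.7 126. ]
c [325.4 425.6] [288 411  70  35 514] pt [537.6 -49.8 126. ] box [536.7 -58.4 126. ]
[322.5754428  244.32264118] [322.48959173 203.12142218] [322.42330307 171.30849629]
```

View pics/w6.png

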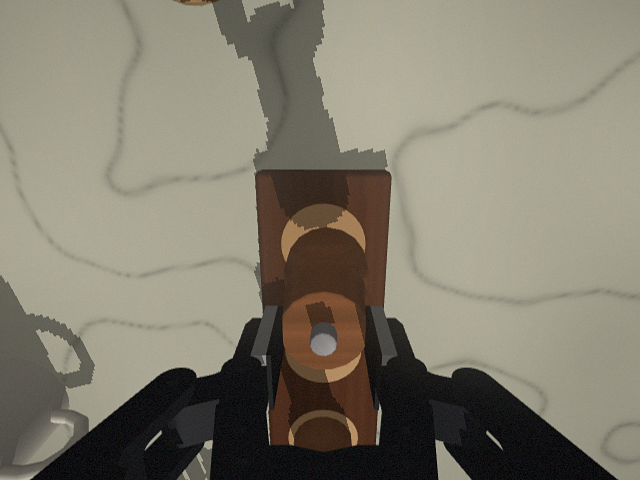

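The wrist view agrees with the prediction: the pad's top edge is at row 204 and its centre column is 323. Lowering now.

>>> apply_moves(
  slide=[
    [0,0,-0.012],
    [0,0,-0.012],
    [0,0,-0.006],
    [0,0,-0.003],
    [0,0,-0.002],
    [0,0,-0.001],
    [0,0,0],
    [0,0,0],
  ],
  twist=[
    [0,0,0],
    [0,0,0],
    [0,0,0],
    [0,0,0],
    [0,0,0],
    [0,0,0],
    [0,0,0],
    [0,0,0],
  ],
)

```text
t: 13.55
ee_pos: [526.1, -97.0, 81.0]
tool_rot: [[-0.261, -0.965, 0.001], [-0.965, 0.261, -0.0], [0.0, -0.001, -1.0]]
force: [-2.2, 1.1, 5.2]
finger_gap: 34.5
grip_force: 50.8
```

>>> apply_moves(
  slide=[
    [0,0,0],
    [0,0,0],
    [0,0,0],
    [0,0,0],
    [0,0,0],
    [0,0,0.02],
    [0,0,0.04],
    [0,0,0.04],
  ],
  twist=[
    [0,0,0],
    [0,0,0],
    [0,0,0],
    [0,0,0],
    [0,0,0],
    [0,0,0],
    [0,0,0],
    [0,0,0],
  ],
  claw=0,
)

```text
t: 14.55
ee_pos: [525.7, -97.0, 180.6]
tool_rot: [[-0.262, -0.965, -0.001], [-0.965, 0.262, -0.0], [0.0, 0.001, -1.0]]
force: [0.9, -0.4, -0.4]
finger_gap: 85.5
grip_force: 0.0
```

```bash
python3 top.py 90 w7
```

```text
ee [525.7 -97.  180.6] qv 43.75 t 14.55
c [223.4  11.4] [ 181    0   83   29 1705] pt [ 543.4 -244.7   90. ] box [ 540.2 -255.6   90. ]
c [325.4 251.4] [ 298  224   55   53 1763] pt [525.8 -95.3  90. ] box [525.7 -97.   90. ]
c [336.2 306.1] [ 317  280   39   57 1525] pt [529.1 -53.9  90. ] box [531.4 -45.6  90. ]
c [306.3 304.8] [294 282  28  52 423] pt [549.1 -60.3  90. ] box [551.5 -48.9  90. ]
```

>>> apply_moves(
  slide=[
    [-0.019,0.03,0.02],
    [-0.019,0.04,0.01],
    [-0.019,0.052,0],
    [-0.019,0.055,0],
    [-0.019,0.055,0],
    [-0.019,0.055,0],
    [-0.019,0.055,0],
    [-0.019,0.054,0],
  ],
  twist=[
    [0,0,0],
    [0,0,0],
    [0,0,0],
    [0,0,0],
    [0,0,0],
    [0,0,0],
    [0,0,0],
    [0,0,0],
  ],
)

```text
t: 15.6
ee_pos: [373.0, 300.8, 209.8]
tool_rot: [[-0.261, -0.965, 0.0], [-0.965, 0.261, 0.001], [-0.001, -0.0, -1.0]]
force: [0.8, 0.5, 0.5]
finger_gap: 85.2
grip_force: 0.0
```

>>> apply_moves(
  slide=[
    [0,0,-0.02],
    [0,0,-0.02],
    [0,0,0],
    [0,0,0],
    [0,0,0],
    [0,0,0],
    [0,0,0],
    [0,0,0],
  ],
  twist=[
    [0,0,0],
    [0,0,0],
    [0,0,0],
    [0,0,0],
    [0,0,0],
    [0,0,0],
    [0,0,0],
    [0,0,0],
  ],
)

```text
t: 16.6
ee_pos: [374.0, 299.0, 169.8]
tool_rot: [[-0.262, -0.965, 0.0], [-0.965, 0.262, 0.0], [-0.0, -0.0, -1.0]]
force: [-0.3, -0.3, -0.4]
finger_gap: 85.5
grip_force: 0.0
```

```bash
python3 - <<'E'
from h import *
s,im=shot('wrist','w8');c=cam('wrist',s);print(np.round(s['ee_pos'],1),s['t'],proj(c,(374,299,70)),proj(c,(374,299,0)))
cv2.imwrite('pics/w8c.png',cv2.resize(im[100:360,170:470,::-1],(600,520),interpolation=0))
E
```

```text
[374.  299.  169.8] 16.6 [324.94405359 244.47833522] [324.71411229 218.28192082]
```

View pics/w8c.png

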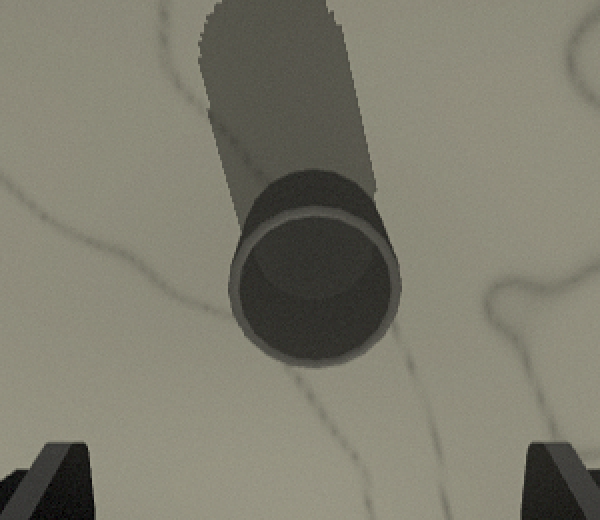

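The crop shows the jar's rim centred at crop (315,286), which is full-image pixel (327.5,243). That puts the jar at about (372,298.4).

>>> apply_moves(
  slide=[
    [-0.002,-0.001,-0.015],
    [0,0,-0.025],
    [0,0,-0.025],
    [0,0,-0.025],
    [0,0,-0.015],
    [0,0,-0.01],
    [0,0,0],
    [0,0,0],
  ],
  twist=[
    [0,0,0],
    [0,0,0],
    [0,0,0],
    [0,0,0],
    [0,0,0],
    [0,0,0],
    [0,0,0],
    [0,0,0],
  ],
)

```text
t: 17.65
ee_pos: [372.3, 298.5, 55.3]
tool_rot: [[-0.262, -0.965, 0.001], [-0.965, 0.262, 0.001], [-0.001, -0.001, -1.0]]
force: [0.4, -0.3, -0.2]
finger_gap: 85.4
grip_force: 0.0
```

>>> apply_moves(
  slide=[
    [0,0,0],
    [0,0,0],
    [0,0,0],
    [0,0,0],
    [0,0,0.005],
    [0,0,0.02],
    [0,0,0.03],
    [0,0,0.03],
  ],
  twist=[
    [0,0,0],
    [0,0,0],
    [0,0,0],
    [0,0,0],
    [0,0,0],
    [0,0,0],
    [0,0,0],
    [0,0,0],
  ],
  claw=255,
)

```text
t: 18.65
ee_pos: [371.5, 297.4, 140.0]
tool_rot: [[-0.262, -0.965, -0.001], [-0.965, 0.262, -0.001], [0.002, 0.001, -1.0]]
force: [0.8, 1.1, -2.9]
finger_gap: 56.7
grip_force: 54.2
```

>>> apply_moves(
  slide=[
    [0.005,-0.01,0.035],
    [0.01,-0.02,0.035],
    [0.02,-0.035,0.005],
    [0.027,-0.048,0],
    [0.03,-0.05,0],
    [0.03,-0.05,0],
    [0.03,-0.05,0],
    [0.024,-0.05,0],
  ],
  twist=[
    [0,0,0],
    [0,0,0],
    [0,0,0],
    [0,0,0],
    [0,0,0],
    [0,0,0],
    [0,0,0],
    [0,0,0],
  ],
)

```text
t: 19.65
ee_pos: [548.3, -16.8, 214.0]
tool_rot: [[-0.262, -0.965, -0.001], [-0.965, 0.262, 0.0], [0.0, 0.001, -1.0]]
force: [1.1, 0.1, -3.0]
finger_gap: 56.4
grip_force: 54.3
```

>>> apply_moves(
  slide=[
    [0,0,0],
    [0,0,0],
    [0,0,-0.03],
    [0,0,-0.03],
    [0,0,-0.03],
    [0,0,-0.02],
    [0,0,0],
    [0,0,0],
  ],
  twist=[
    [0,0,0],
    [0,0,0],
    [0,0,0],
    [0,0,0],
    [0,0,0],
    [0,0,0],
    [0,0,0],
    [0,0,0],
  ],
)

```text
t: 20.65
ee_pos: [548.6, -14.1, 105.8]
tool_rot: [[-0.26, -0.966, 0.002], [-0.966, 0.26, 0.0], [-0.001, -0.002, -1.0]]
force: [0.6, 0.6, -2.7]
finger_gap: 57.0
grip_force: 54.5
```

```bash
python3 - <<'E'
from h import *
s,im=shot('wrist','w9');c=cam('wrist',s);print(np.round(s['ee_pos'],1),s['t'])
print('jar rim should be',proj(c,(548.1,-15.2,s['ee_pos'][2]+15)))
E
```

```text
[548.6 -14.1 105.8] 20.65
jar rim should be [326.10314232 334.07362557]
```

View pics/w9.png

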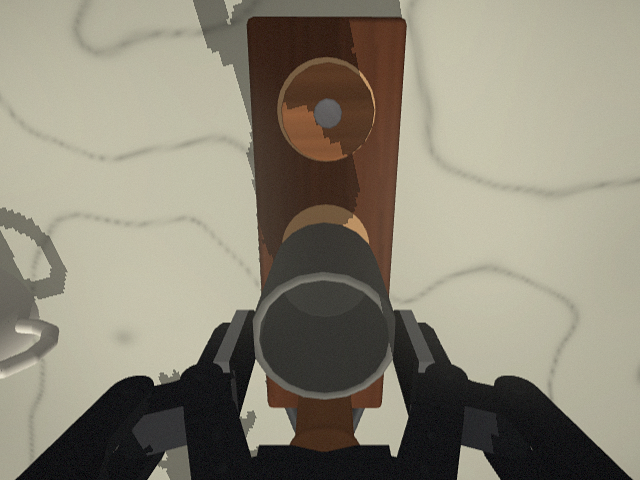

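The wrist view shows the jar over the middle pad, rim centred at (323,335), and the short mill standing on its pad at (327,110). Lowering.

>>> apply_moves(
  slide=[
    [0,0,-0.012],
    [0,0,-0.012],
    [0,0,-0.006],
    [0,0,-0.003],
    [0,0,-0.002],
    [0,0,-0.001],
    [0,0,0],
    [0,0,0],
  ],
  twist=[
    [0,0,0],
    [0,0,0],
    [0,0,0],
    [0,0,0],
    [0,0,0],
    [0,0,0],
    [0,0,0],
    [0,0,0],
  ],
)

```text
t: 21.7
ee_pos: [548.0, -15.1, 69.7]
tool_rot: [[-0.262, -0.965, 0.001], [-0.965, 0.262, -0.0], [0.0, -0.001, -1.0]]
force: [-3.6, 0.1, 5.6]
finger_gap: 56.4
grip_force: 55.5
```

>>> apply_moves(
  slide=[
    [0,0,0],
    [0,0,0],
    [0,0,0],
    [0,0,0],
    [0,0,0],
    [0,0,0.03],
    [0,0,0.05],
    [0,0,0.04],
  ],
  twist=[
    [0,0,0],
    [0,0,0],
    [0,0,0],
    [0,0,0],
    [0,0,0],
    [0,0,0],
    [0,0,0],
    [0,0,0],
  ],
  claw=0,
)

```text
t: 22.7
ee_pos: [548.3, -15.0, 190.6]
tool_rot: [[-0.262, -0.965, 0.001], [-0.965, 0.262, 0.0], [-0.0, -0.001, -1.0]]
force: [1.5, -0.0, -1.4]
finger_gap: 85.3
grip_force: 0.0
```

>>> apply_moves(
  slide=[
    [0,0,0.01],
    [0,0,0],
    [0,0,0],
    [0,0,0],
    [0,0,0],
    [0,0,0],
    [0,0,0],
    [0,0,0],
  ],
  twist=[
    [0,0,0],
    [0,0,0],
    [0,0,0],
    [0,0,0],
    [0,0,0],
    [0,0,0],
    [0,0,0],
    [0,0,0],
  ],
)

```text
t: 23.7
ee_pos: [548.0, -15.0, 198.7]
tool_rot: [[-0.262, -0.965, 0.0], [-0.965, 0.262, 0.0], [-0.0, -0.0, -1.0]]
force: [0.0, -0.7, 0.4]
finger_gap: 85.7
grip_force: 0.0
```

```bash
python3 - <<'E'
from h import *
s,im=shot('wrist','w10');c=cam('wrist',s);print(np.round(s['ee_pos'],1),s['t'])
print('rim expected',proj(c,(548.2,-15.3,84)))
cv2.imwrite('pics/w10c.png',cv2.resize(im[60:360,170:470,::-1],(600,600),interpolation=0))
E
```

```text
[548.  -15.  198.7] 23.7
rim expected [324.47931738 237.50889675]
```

View pics/w10c.png

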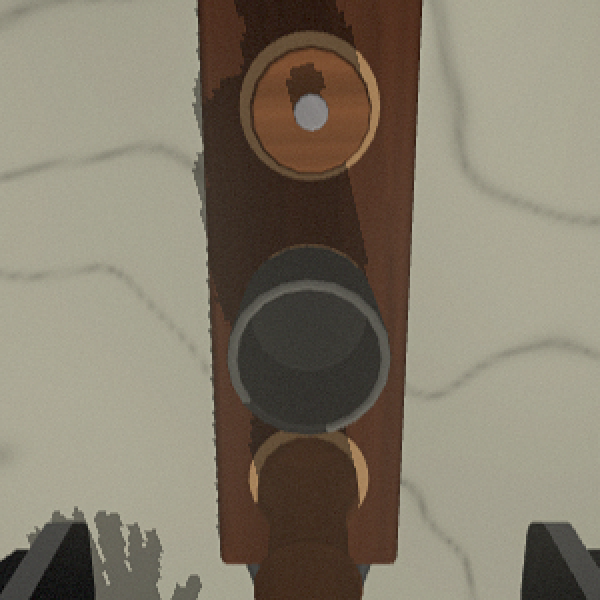

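The crop shows the jar centred at full-image pixel (324.7,238.5), within 1 px of expected, with the short mill centred on its pad. Next is the lid.

>>> apply_moves(
  slide=[
    [0,-0.03,0],
    [0,-0.04,0],
    [0,-0.04,0],
    [0,-0.04,0],
    [0.001,-0.04,0],
    [0.001,-0.04,0],
    [0.001,-0.039,0],
    [0.001,0,0],
  ],
  twist=[
    [0,0,0],
    [0,0,0],
    [0,0,0],
    [0,0,0],
    [0,0,0],
    [0,0,0],
    [0,0,0],
    [0,0,0],
  ],
)

```text
t: 24.75
ee_pos: [551.6, -286.2, 198.2]
tool_rot: [[-0.265, -0.964, -0.001], [-0.964, 0.265, -0.0], [0.0, 0.0, -1.0]]
force: [-0.4, 0.3, -0.1]
finger_gap: 85.9
grip_force: 0.0
```

>>> apply_moves(
  slide=[
    [0,0,-0.025],
    [0,0,-0.025],
    [0,0,0],
    [0,0,0],
    [0,0,0],
    [0,0,0],
    [0,0,0],
    [0,0,0],
  ],
  twist=[
    [0,0,0],
    [0,0,0],
    [0,0,0],
    [0,0,0],
    [0,0,0],
    [0,0,0],
    [0,0,0],
    [0,0,0],
  ],
)

```text
t: 25.75
ee_pos: [552.0, -284.0, 148.9]
tool_rot: [[-0.262, -0.965, 0.0], [-0.965, 0.262, -0.0], [-0.0, -0.0, -1.0]]
force: [-0.2, -0.2, 0.1]
finger_gap: 85.2
grip_force: 0.0
```

```bash
python3 - <<'E'
from top import *
s,im,c=top(16,'w11',(8,60,70),(25,255,255),500)
print(proj(c,(552,-284,44)),proj(c,(552,-284,16)))
cv2.imwrite('pics/w11c.png',cv2.resize(im[130:330,230:430,::-1],(600,600),interpolation=0))
E
```

```text
ee [ 552.  -284.   148.9] qv 0.16 t 25.75
c [325.7 224.4] [ 283  182   86   85 5379] pt [ 550.1 -288.7   16. ] box [ 550.  -289.4   16. ]
c [403.6 398.6] [374 385  63  43 596] pt [ 524.4 -111.7   16. ] box [ 522.6 -114.2   16. ]
[324.9131643  242.20214317] [324.81836116 230.68451953]
```

View pics/w11c.png

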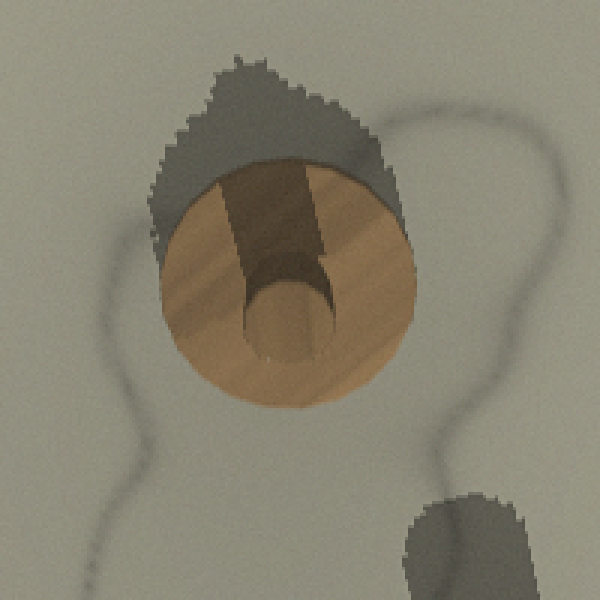

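The crop shows the lid's disc at full-image pixel (326,224.3) and its knob at (326.3,236.3), so the lid is at about (550.2,-288.3).

>>> apply_moves(
  slide=[
    [-0.002,-0.004,-0.016],
    [0,0,-0.025],
    [0,0,-0.025],
    [0,0,-0.02],
    [0,0,-0.015],
    [0,0,-0.005],
    [0,0,0],
    [0,0,0],
  ],
  twist=[
    [0,0,0],
    [0,0,0],
    [0,0,0],
    [0,0,0],
    [0,0,0],
    [0,0,0],
    [0,0,0],
    [0,0,0],
  ],
  claw=90,
)

```text
t: 26.8
ee_pos: [550.6, -288.2, 43.5]
tool_rot: [[-0.262, -0.965, 0.002], [-0.965, 0.262, -0.001], [0.0, -0.002, -1.0]]
force: [-0.1, -0.7, -0.1]
finger_gap: 55.4
grip_force: 0.0
```

>>> apply_moves(
  slide=[
    [0,0,0],
    [0,0,0],
    [0,0,0],
    [0,0,0],
    [0,0,0],
    [0,0,0],
    [0,0,0.01],
    [0,0,0.03],
  ],
  twist=[
    [0,0,0],
    [0,0,0],
    [0,0,0],
    [0,0,0],
    [0,0,0],
    [0,0,0],
    [0,0,0],
    [0,0,0],
  ],
  claw=255,
)

```text
t: 27.8
ee_pos: [548.9, -287.7, 82.0]
tool_rot: [[-0.262, -0.965, -0.004], [-0.965, 0.262, 0.001], [-0.0, 0.004, -1.0]]
force: [0.8, 0.2, -0.0]
finger_gap: 0.1
grip_force: 0.0
```

Gap 0: I missed the knob. Taking a look.

>>> apply_moves(
  slide=[
    [0,0,0.03],
    [0,0,0.037],
    [0,0,0],
    [0,0,0],
    [0,0,0],
    [0,0,0],
    [0,0,0],
    [0,0,0],
  ],
  twist=[
    [0,0,0],
    [0,0,0],
    [0,0,0],
    [0,0,0],
    [0,0,0],
    [0,0,0],
    [0,0,0],
    [0,0,0],
  ],
  claw=0,
)

```text
t: 28.8
ee_pos: [549.9, -288.0, 149.4]
tool_rot: [[-0.262, -0.965, -0.001], [-0.965, 0.262, 0.0], [0.0, 0.001, -1.0]]
force: [-0.3, 0.4, -0.1]
finger_gap: 85.2
grip_force: 0.0
```

```bash
python3 - <<'E'
from top import *
s,im,c=top(16,'w12',(8,60,70),(25,255,255),500)
E
```

```text
ee [ 549.9 -288.   149.4] qv 0.13 t 28.8
c [324.2 229.7] [ 282  188   85   83 5279] pt [ 550.1 -288.7   16. ] box [ 549.9 -290.    16. ]
c [402.3 402.1] [373 389  63  42 598] pt [ 524.1 -111.6   16. ] box [ 521.9 -114.6   16. ]
```

View pics/w12.png

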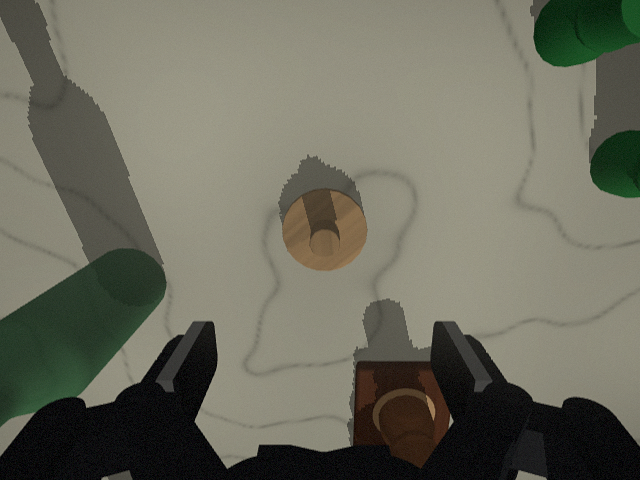

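The lid is unmoved at (324,230), so the knob slipped or was never pinched. I'll retry, checking the pinch before lifting.

>>> apply_moves(
  slide=[
    [0,0,-0.016],
    [0,0,-0.025],
    [0,0,-0.025],
    [0,0,-0.022],
    [0,0,-0.015],
    [0,0,-0.005],
    [0,0,0],
    [0,0,0],
  ],
  twist=[
    [0,0,0],
    [0,0,0],
    [0,0,0],
    [0,0,0],
    [0,0,0],
    [0,0,0],
    [0,0,0],
    [0,0,0],
  ],
)

```text
t: 29.85
ee_pos: [550.6, -288.2, 42.6]
tool_rot: [[-0.262, -0.965, 0.002], [-0.965, 0.262, -0.001], [0.0, -0.002, -1.0]]
force: [0.3, 0.1, 0.2]
finger_gap: 85.7
grip_force: 0.0
```

>>> apply_moves(
  slide=[
    [0,0,0],
    [0,0,0],
    [0,0,0],
    [0,0,0],
    [0,0,0],
    [0,0,0],
    [0,0,0],
    [0,0,0],
  ],
  twist=[
    [0,0,0],
    [0,0,0],
    [0,0,0],
    [0,0,0],
    [0,0,0],
    [0,0,0],
    [0,0,0],
    [0,0,0],
  ],
  claw=255,
)

```text
t: 30.85
ee_pos: [550.0, -288.0, 41.7]
tool_rot: [[-0.262, -0.965, -0.0], [-0.965, 0.262, 0.0], [-0.0, 0.0, -1.0]]
force: [-0.5, -0.3, -0.6]
finger_gap: -0.1
grip_force: 0.0
```

```bash
python3 - <<'E'
from h import *
p=arm.camera_params('wrist');H=np.linalg.inv(np.array(p['hand_eye']))
def pj(x,y,z):
    v=H@[x,y,z,1];return np.round([p['fx']*v[0]/v[2]+p['cx'],p['fy']*v[1]/v[2]+p['cy']],0)
for y in (-42.5,-30,-19):
    print(y,[(d,x,*pj(x,y,d)) for d in (-10,0,10,22) for x in (-11,11)])
print('shut centre',[(d,*pj(0,0,d)) for d in (0,22)])
s,im=shot('wrist','w13');c=cam('wrist',s)
print(proj(c,(550,-288.5,44)),proj(c,(550,-288.5,16)))
hsv=cv2.cvtColor(im,cv2.COLOR_RGB2HSV)
m=cv2.inRange(hsv,(8,60,70),(25,255,255))
b,l=blobs(im,(8,60,70),(25,255,255),200)
for q in b: print(q[0].round(1),q[1])
cv2.imwrite('pics/w13c.png',cv2.resize(im[170:480,165:475,::-1],(600,600),interpolation=0))
E
```

```text
-42.5 [(-10, -11, np.float64(225.0), np.float64(353.0)), (-10, 11, np.float64(221.0), np.float64(306.0)), (0, -11, np.float64(231.0), np.float64(339.0)), (0, 11, np.float64(227.0), np.float64(295.0)), (10, -11, np.float64(236.0), np.float64(328.0)), (10, 11, np.float64(232.0), np.float64(285.0)), (22, -11, np.float64(241.0), np.float64(315.0)), (22, 11, np.float64(238.0), np.float64(275.0))]
-30 [(-10, -11, np.float64(255.0), np.float64(353.0)), (-10, 11, np.float64(252.0), np.float64(306.0)), (0, -11, np.float64(259.0), np.float64(339.0)), (0, 11, np.float64(256.0), np.float64(295.0)), (10, -11, np.float64(262.0), np.float64(328.0)), (10, 11, np.float64(260.0), np.float64(285.0)), (22, -11, np.float64(266.0), np.float64(315.0)), (22, 11, np.float64(264.0), np.float64(275.0))]
-19 [(-10, -11, np.float64(281.0), np.float64(353.0)), (-10, 11, np.float64(279.0), np.float64(306.0)), (0, -11, np.float64(283.0), np.float64(339.0)), (0, 11, np.float64(281.0), np.float64(295.0)), (10, -11, np.float64(285.0), np.float64(328.0)), (10, 11, np.float64(284.0), np.float64(285.0)), (22, -11, np.float64(288.0), np.float64(315.0)), (22, 11, np.float64(286.0), np.float64(275.0))]
shut centre [(0, np.float64(326.0), np.float64(318.0)), (22, np.float64(325.0), np.float64(295.0))]
[325.21319236 319.48045945] [325.01447773 291.11477408]
[325.  277.8] [ 260  227  131  113 8480]
```

```bash
python3 - <<'E'
import cv2,numpy as np
for f in ['w13','w9','w12']:
    im=cv2.imread(f'pics/{f}.png');v=im.max(2);print(f)
    for r in range(280,400,8): print(r,' '.join('%3d'%x for x in v[r,205:450:8]))
E
```

```text
w13
280 154 150 150 143 127 133 136 106 125 124 120 126  70  74  66  64  62 136 137 138 135 133 137 125 143 147 143 146 147 142 133
288 149 146 144 140 127 139 138 123 121 122 125 115 121  63  68  66  60  65 135 137 135 138 135 132 144 143 145 145 140 136 131
296 148 145 146 137 129 139 142 111 126 119 114 120 119  65  60  63  58  63 134 137 135 133 135 127 143 147 148 142 139 125 138
304 146 148 146 140 125 141 142 127 118 113 115 114 134  60  66  58  60  65 139 134 128 131 132 143 139 144 147 141 132 128 146
312 148 148 145 141 132 141 144 143 112 117 130 128 116  68  65  30  67  79  88 134 128 136 128 142 143 144 145 140 134 128 145
320 147 145 148 146 131 136 142 142 130 129 131  32  29  65  64  29  65  46  36 135 131 134 146 141 147 143 143 139 130 136 148
328 149 148 148 143 137 125 140 139 141 130 135  25  27  62  61  30  64  66  28  27 142 149 140 140 143 142 138 131 127 144 149
336 146 149 146 145 144 131 135 141 141 143 143  24  33  61  62  25  63  64  32  35 147 141 143 141 141 137 133 125 142 149 152
344 148 145 147 144 149 142 129 137 142 143 129  21  26  62  63  21  60 
[... 3970 characters left out ...]
 140 143 143  82  89  86  87  88  88  88  91  91  93  32  27
360  18  13 147 146 148 123 136 146 143 142 141 140 140 141 141 143 139 124 132  88  71  80  81  79  81  83  83  82  87  28  21
368   6  17 150 148 144 127 141 141 135 124 127 136 139 136 140 139 142 143 143  36  43  41  40  36  38  41  37  46  42  17  26
376  12  93 147 146 145 144 138 135 139 140 144 144 143 141 139 140 142 141 141  48  67  42  39  38  41  38  39  66  69  17  21
384  24 149 148 146 145 144 144 146 144 144 142 144 143 143 145 144 145 142 144  47  67  69  35  40  38  38  39  34  69  59  17
392   0 149 147 145 146 148 145 144 140 143 140 143 143 142 145 145 143 140 143  54  68  64  38  70  82  84  80  72  66  70  12
```

The numbers suggest the fingertips sit higher than assumed, since they closed above the knob without contact. I'll probe lower step by step, watching gap and force.

>>> apply_moves(
  slide=[
    [0,0,0],
    [0,0,0],
    [0,0,0],
    [0,0,0],
    [0,0,-0.003],
    [0,0,-0.003],
    [0,0,0],
    [0,0,0],
  ],
  twist=[
    [0,0,0],
    [0,0,0],
    [0,0,0],
    [0,0,0],
    [0,0,0],
    [0,0,0],
    [0,0,0],
    [0,0,0],
  ],
  claw=90,
)

```text
t: 31.9
ee_pos: [550.0, -288.0, 35.7]
tool_rot: [[-0.262, -0.965, -0.0], [-0.965, 0.262, -0.0], [0.0, 0.0, -1.0]]
force: [-0.6, -0.1, 0.1]
finger_gap: 55.0
grip_force: 0.0
```

>>> apply_moves(
  slide=[
    [0,0,0],
    [0,0,0],
    [0,0,0],
    [0,0,0],
    [0,0,0],
    [0,0,0],
    [0,0,0],
    [0,0,0],
  ],
  twist=[
    [0,0,0],
    [0,0,0],
    [0,0,0],
    [0,0,0],
    [0,0,0],
    [0,0,0],
    [0,0,0],
    [0,0,0],
  ],
  claw=255,
)

```text
t: 32.9
ee_pos: [549.9, -288.0, 36.0]
tool_rot: [[-0.262, -0.965, -0.0], [-0.965, 0.262, -0.0], [0.0, -0.0, -1.0]]
force: [-2.2, 0.1, 5.4]
finger_gap: 18.5
grip_force: 49.1
```

Gripped now (gap 18.5 mm, the same -3.5 mm offset as on the other parts), but perhaps only by the knob's upper part. Regripping 6 mm lower.

>>> apply_moves(
  slide=[
    [0,0,0],
    [0,0,0],
    [0,0,0],
    [0,0,0],
    [0,0,-0.003],
    [0,0,-0.003],
    [0,0,0],
    [0,0,0],
  ],
  twist=[
    [0,0,0],
    [0,0,0],
    [0,0,0],
    [0,0,0],
    [0,0,0],
    [0,0,0],
    [0,0,0],
    [0,0,0],
  ],
  claw=90,
)

```text
t: 33.9
ee_pos: [550.0, -288.0, 29.7]
tool_rot: [[-0.262, -0.965, -0.0], [-0.965, 0.262, 0.0], [0.0, 0.0, -1.0]]
force: [0.8, 0.4, -0.4]
finger_gap: 55.5
grip_force: 0.0
```

>>> apply_moves(
  slide=[
    [0,0,0],
    [0,0,0],
    [0,0,0],
    [0,0,0],
    [0,0,0],
    [0,0,0],
    [0,0,0],
    [0,0,0],
  ],
  twist=[
    [0,0,0],
    [0,0,0],
    [0,0,0],
    [0,0,0],
    [0,0,0],
    [0,0,0],
    [0,0,0],
    [0,0,0],
  ],
  claw=255,
)

```text
t: 34.9
ee_pos: [550.0, -288.0, 30.0]
tool_rot: [[-0.262, -0.965, 0.0], [-0.965, 0.262, -0.0], [0.0, -0.0, -1.0]]
force: [-1.4, 1.2, 5.0]
finger_gap: 19.5
grip_force: 49.0
```

>>> apply_moves(
  slide=[
    [0,0,0.005],
    [0,0,0.015],
    [0,0,0.03],
    [0,0,0.03],
    [0,0,0.03],
    [0,0,0.02],
    [0,0,0],
    [0,0,0],
  ],
  twist=[
    [0,0,0],
    [0,0,0],
    [0,0,0],
    [0,0,0],
    [0,0,0],
    [0,0,0],
    [0,0,0],
    [0,0,0],
  ],
)

```text
t: 35.9
ee_pos: [549.4, -287.7, 158.9]
tool_rot: [[-0.262, -0.965, -0.001], [-0.965, 0.262, 0.001], [-0.001, 0.001, -1.0]]
force: [-0.5, 0.2, -1.4]
finger_gap: 19.7
grip_force: 49.0
```

>>> apply_moves(
  slide=[
    [0,-0.02,0],
    [0,0.03,0],
    [0,0.045,0],
    [0,0.05,0],
    [0,0.05,0],
    [0,0.05,0],
    [-0.001,0.04,0],
    [-0.001,0.028,0],
  ],
  twist=[
    [0,0,0],
    [0,0,0],
    [0,0,0],
    [0,0,0],
    [0,0,0],
    [0,0,0],
    [0,0,0],
    [0,0,0],
  ],
)

```text
t: 36.9
ee_pos: [547.9, -14.0, 158.8]
tool_rot: [[-0.261, -0.965, -0.002], [-0.965, 0.261, -0.0], [0.001, 0.001, -1.0]]
force: [0.7, 0.7, -0.9]
finger_gap: 19.2
grip_force: 49.0
```

>>> apply_moves(
  slide=[
    [0,0,0],
    [0,0,0],
    [0,0,-0.01],
    [0,0,-0.015],
    [0,0,0],
    [0,0,0],
    [0,0,0],
    [0,0,0],
  ],
  twist=[
    [0,0,0],
    [0,0,0],
    [0,0,0],
    [0,0,0],
    [0,0,0],
    [0,0,0],
    [0,0,0],
    [0,0,0],
  ],
)

```text
t: 37.9
ee_pos: [548.2, -14.8, 135.1]
tool_rot: [[-0.262, -0.965, 0.001], [-0.965, 0.262, 0.0], [-0.0, -0.001, -1.0]]
force: [0.2, -0.1, -0.3]
finger_gap: 19.7
grip_force: 49.0
```

```bash
python3 - <<'E'
from top import *
s,im,c=top(121,'w14',(8,60,70),(25,255,255),300)
print('disc top expected',proj(c,(548,-15,s['ee_pos'][2]-30+16)))
E
```

```text
ee [548.2 -14.8 135.1] qv 0.12 t 37.9
c [337.7 202.6] [  255    33   141   332 23959] pt [530.5 -60.2 121. ] box [547.2 -19.3 121. ]
c [324.1 443.8] [299 437  51  14 464] pt [571.4  68.5 121. ] box [568.   55.9 121. ]
disc top expected [325.80044001 302.48115803]
```

View pics/w14.png

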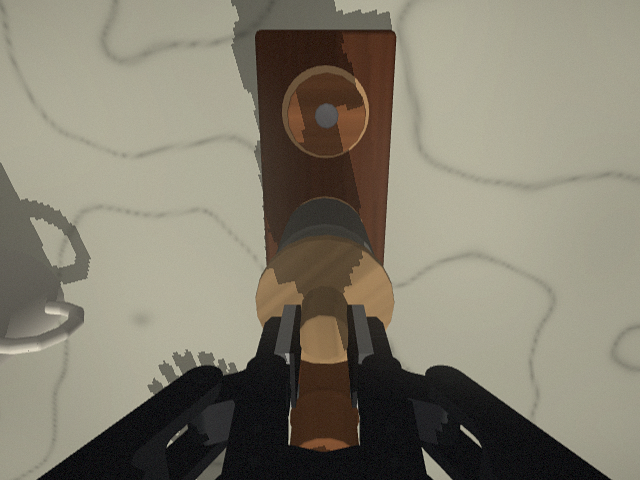

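The wrist view shows the lid level in the grip, disc centred at column 325 over the jar, with the short mill upright on its pad. Lowering into the mouth.

>>> apply_moves(
  slide=[
    [0,0,-0.008],
    [0,0,-0.006],
    [0,0,-0.004],
    [0,0,-0.003],
    [0,0,-0.002],
    [0,0,-0.002],
    [0,0,0],
    [0,0,0],
  ],
  twist=[
    [0,0,0],
    [0,0,0],
    [0,0,0],
    [0,0,0],
    [0,0,0],
    [0,0,0],
    [0,0,0],
    [0,0,0],
  ],
)

```text
t: 38.95
ee_pos: [548.1, -15.0, 109.9]
tool_rot: [[-0.262, -0.965, 0.0], [-0.965, 0.262, 0.0], [-0.0, -0.0, -1.0]]
force: [0.1, -0.5, -0.3]
finger_gap: 19.5
grip_force: 49.0
```

>>> apply_moves(
  slide=[
    [0,0,-0.001],
    [0,0,-0.001],
    [0,0,-0.001],
    [0,0,-0.001],
    [0,0,0],
    [0,0,0],
    [0,0,0],
    [0,0,0],
  ],
  twist=[
    [0,0,0],
    [0,0,0],
    [0,0,0],
    [0,0,0],
    [0,0,0],
    [0,0,0],
    [0,0,0],
    [0,0,0],
  ],
)

```text
t: 39.95
ee_pos: [548.2, -15.0, 106.0]
tool_rot: [[-0.262, -0.965, 0.001], [-0.965, 0.262, -0.0], [-0.0, -0.001, -1.0]]
force: [-1.2, -0.9, 3.3]
finger_gap: 19.5
grip_force: 49.4
```

Contact came at exactly the seated height. Releasing and retreating; a partial opening keeps the fingers clear of everything.

>>> apply_moves(
  slide=[
    [0,0,0],
    [0,0,0],
    [0,0,0],
    [0,0,0],
    [0,0,0],
    [0,0,0.01],
    [0,0,0.03],
    [0,0,0.04],
  ],
  twist=[
    [0,0,0],
    [0,0,0],
    [0,0,0],
    [0,0,0],
    [0,0,0],
    [0,0,0],
    [0,0,0],
    [0,0,0],
  ],
  claw=90,
)

```text
t: 40.95
ee_pos: [547.5, -15.1, 186.5]
tool_rot: [[-0.262, -0.965, -0.002], [-0.965, 0.262, -0.0], [0.001, 0.002, -1.0]]
force: [0.6, -0.1, 0.0]
finger_gap: 55.3
grip_force: 0.0
```

>>> apply_moves(
  slide=[
    [0,0,0.02],
    [0,0,0.02],
    [0,0,0.01],
    [0,0,0],
    [0,0,0],
    [0,0,0],
    [0,0,0],
    [0,0,0],
  ],
  twist=[
    [0,0,0],
    [0,0,0],
    [0,0,0],
    [0,0,0],
    [0,0,0],
    [0,0,0],
    [0,0,0],
    [0,0,0],
  ],
)

```text
t: 41.95
ee_pos: [547.9, -15.0, 235.4]
tool_rot: [[-0.262, -0.965, -0.001], [-0.965, 0.262, -0.0], [0.0, 0.0, -1.0]]
force: [0.1, 0.3, 0.2]
finger_gap: 55.2
grip_force: 0.0
```

```bash
python3 - <<'E'
from top import *
s,im,c=top(92,'w15',(8,60,70),(25,255,255),300)
for n,X in {'lid disc':(548.1,-15.2,92),'knob':(548.1,-15.2,120),'short':(526,-97,90),'tall':(571,67,135)}.items(): print(n,proj(c,X))
# disc contour: fit ellipse on bright lid-coloured pixels
m=cv2.inRange(cv2.cvtColor(im,cv2.COLOR_RGB2HSV),(8,60,70),(25,160,255))
for r in range(190,300,10):
    x=np.flatnonzero(m[r,200:450])+200; print(r,x.min() if len(x) else None,x.max() if len(x) else None)
s,im=shot('side','s2');k=cam('side')
print('side knob',proj(k,(548.1,-15.2,128)),'jar rim',proj(k,(548.1,-15.2,84)),'tall',proj(k,(571,67,144)),'short',proj(k,(526,-97,99)))
E
```

```text
ee [547.9 -15.  235.4] qv 0.23 t 41.95
c [282.2  71.4] [276  58  16  34 332] pt [ 547.1 -132.    92. ] box [ 548.5 -124.3   92. ]
c [332.2 195.3] [  279    58    96   276 15304] pt [535.7 -38.   92. ] box [559.8  34.9  92. ]
c [323.7 349.3] [ 300  328   49   44 1376] pt [578.5  94.8  92. ] box [577.6  92.6  92. ]
lid disc [324.38195583 226.70504914]
knob [324.45824068 237.41585852]
short [324.3782712 114.2030564]
tall [323.61700749 349.87071124]
190 280 368
200 279 368
210 281 367
220 281 368
230 280 367
240 281 366
250 282 367
260 282 365
270 283 366
280 282 365
290 283 365
side knob [320.39233348 206.16491257] jar rim [320.45772097 219.37918175] tall [322.69519155 173.68779747] short [318.26004876 245.20307016]
```

```bash
python3 - <<'E'
import cv2,numpy as np
im=cv2.imread('pics/w15.png');h=cv2.cvtColor(im,cv2.COLOR_BGR2HSV)
for r in range(170,300,8): print(r,[tuple(int(a) for a in h[r,c]) for c in (285,300,340,355)])
m=cv2.inRange(h,(11,60,60),(25,125,255));m=cv2.morphologyEx(m,cv2.MORPH_OPEN,np.ones((5,5)))
n,l,st,ce=cv2.connectedComponentsWithStats(m)
for i in range(1,n):
    if st[i,4]>300:
        p=np.argwhere(l==i)[:,::-1].astype(np.float32);print(st[i],ce[i].round(1),cv2.fitEllipse(cv2.convexHull(p)))
E
```

```text
170 [(12, 86, 59), (13, 114, 56), (11, 140, 53), (10, 123, 89)]
178 [(14, 81, 60), (14, 116, 57), (15, 124, 64), (8, 135, 85)]
186 [(12, 96, 61), (10, 86, 62), (4, 36, 57), (11, 137, 84)]
194 [(12, 86, 59), (17, 105, 97), (16, 113, 129), (11, 123, 89)]
202 [(12, 101, 63), (17, 110, 142), (17, 110, 134), (18, 110, 123)]
210 [(11, 129, 83), (17, 114, 134), (16, 110, 128), (15, 114, 152)]
218 [(17, 111, 145), (16, 108, 137), (16, 111, 151), (16, 112, 146)]
226 [(17, 107, 133), (16, 109, 126), (17, 114, 147), (17, 113, 145)]
234 [(17, 110, 139), (16, 108, 128), (16, 110, 151), (16, 107, 146)]
242 [(11, 115, 84), (16, 113, 142), (17, 113, 145), (16, 109, 147)]
250 [(12, 117, 89), (17, 112, 148), (17, 112, 144), (16, 114, 163)]
258 [(13, 125, 86), (17, 103, 87), (17, 111, 152), (12, 132, 85)]
266 [(12, 120, 87), (10, 101, 58), (15, 114, 98), (11, 120, 89)]
274 [(11, 122, 88), (16, 108, 99), (15, 120, 68), (9, 130, 90)]
282 [(11, 118, 84), (16, 112, 169), (13, 122, 71), (11, 127, 84)]
290 [(11, 109, 84), (15, 118, 140), (14, 128, 72), (11, 121, 84)]
298 [(10, 116, 81), (11, 128, 78), (14, 122, 65), (12, 126, 83)]
[303  80  43  13 301] [324.   85.5] ((323.9889221191406, 90.71511840820312), (22.2978572845459, 42.535438537597656), 90.05608367919922)
[ 282  186   83  103 5673] [323.5 229.3] ((323.7083435058594, 240.45205688476562), (86.53970336914062, 113.70011901855469), 0.12246806174516678)
```

All checks match: the lid disc is centred at (323,227) with the apparent size for its seated height, and both mills are where placed.

```bash
python3 -c "
from workcell import arm
print(arm.hand_in())"
```

```text
the job is handed in; nothing more can be done
None
```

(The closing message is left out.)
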